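# Load and lock the sample-cassette feeder

## Task

Get the sample-cassette feeder ready for its next run. Load every round cassette standing on the bench into the spring-fed magazine, pushing each one down against the spring until it snaps in under both red catches; then turn the crank until the brass cam's round nose holds the yellow locking bar fully out over the magazine (the dwell). Also slide the blue receiving tray along the bench, without lifting it, until it lies inside the white outline in front of the magazine, and leave the two jars behind the feeder alone.

Things in the scene. Friction and masses are not known exactly. Their poses are not given: they have to be found in the camera images.
- magazine: Fixed grey feeder; origin on the bench under the magazine's axis, z up. Its +x (about world +y) points to the cam unit, +y to the outline, towards the robot. Base 10 mm thick, x -65 to 174 mm, y +-60 (+-45 from x = 60 on). Four aluminium posts at (+-32, +-22) mm, 112 mm high, flared tips to 124; they guide a cassette with 2 mm play. Fingers fit the 44 mm gaps to +y and -y.
- mouth (a point): Point on the magazine's axis, 98 mm above the bench, level with the undersides of the catches; axes as the magazine's. A cassette laid in rests on the catches' slopes, its underside near z = 107 mm. Pushing its top below z = 95 mm (5 to 20 N, say on its middle with shut fingertips) makes the catches snap over it. The next goes on top of it the same way. Four fit.
- follower (a joint): Orange follower plate, 56 mm across, on the spring in the magazine: how far it is pushed down (m). 0: empty, its top 2 mm below the catches' undersides; most 0.078. It pushes up with 2 N at 0 and 9 N at 0.078. Under the catches the stack of n cassettes holds it at 0.018 n - 0.002.
- catch_a (a joint): Red sprung catch at the magazine's +x side: how far it is pushed outwards (m), 0 to 0.009. At 0 its nose reaches 5 mm over a cassette's rim. Sloped on top, rising outwards to z = 114 mm; flat underneath at z = 98 mm. A cassette pushed down spreads both catches; they spring back over it. 16 mm wide.
- catch_b (a joint): The same catch at the magazine's -x side.
- cam_axis (a point): Point on the camshaft's vertical axis, 140 mm above the bench, 125 mm along the magazine's x from the magazine's axis; axes as the magazine's.
- knob_mid (a point): Middle of the red crank knob, an upright round grip 18 mm across and 36 mm tall (z 142 to 178 mm above the bench), free to spin on its pin, 36 mm from the camshaft's axis on the same side as the cam's nose. Take it from above and lead it round the camshaft's axis; needs 2 to 6 N. Under it the crank arm's top is at z = 141 mm.
- camshaft (a joint): Camshaft angle (rad), growing anticlockwise seen from above; stops at -0.3 and 4.6. At 0 knob and cam nose point along the magazine's +x, away from the magazine; at pi they point at it. From 1.5 to 2.65 the cam pushes the bar out; 2.65 to 3.63 is the dwell, the bar fully out; beyond it the bar springs back. Friction holds the shaft in the dwell.
- lock_bar (a joint): Travel (m) of the yellow locking bar, which slides from the cam over the magazine's mouth at z = 118 to 130 mm: 0 fully back, its end 42 mm from the magazine's axis, mouth free; about 0.025 fully out in the dwell, covering part of the mouth, so nothing more can be loaded. Sprung against the cam; its steel head at x 75 to 107 mm reaches y +-42 mm.
- cassette_1: Loose round white sample cassette, 60 mm across, 18 mm thick, 90 g, flat and solid, with a blue ring on top; origin at the centre of its underside, z up through its top. May be absent.
- cassette_2: The same with a green ring. May be absent.
- cassette_3: The same with a yellow ring. May be absent.
- cassette_4: The same with a red ring. May be absent.
- receiving_tray: Loose open blue tray, 90 mm along its x, 120 mm along its y, 28 mm high, walls and floor 5 mm, 250 g; origin at the centre of its underside. It slides on the bench when pushed on a wall. A flat black mouse pad, 2 mm thick, lies fixed behind it, partly under the cam unit.
- tray_mark (a point): Centre, on the bench, of the white outline for the tray, at x = -30 mm, y = 147 mm in the magazine's frame; axes as the magazine's. The outline measures inside 150 mm along the magazine's x and 120 mm along its y, so the tray's long side lies along the magazine's x, either way round.
- jar_oxide: Bystander: jar with a white cap and pink powder, 58 mm across, 71 mm tall; origin under its centre.
- jar_clay: Bystander: jar with a blue cap, 66 mm across, 86 mm tall; origin under its centre.
There are look-alikes about, which are no part of the job. What is shaped like the cassette_2 but orange is not meant.

How it is judged:
By the outcome, as a careful person would: the job done as asked, in the order asked, and still so for the second after the job is handed in, with the robot touching nothing.
Of cassette_1, cassette_2, cassette_3, cassette_4 only 2 to 4 are there at a start; the rules pass over those that are not, and their reading is None.
At some moment in a run one of cassette_1, cassette_2, cassette_3, cassette_4, receiving_tray may be knocked a few centimetres aside while the robot is not near it.
It also fails if it takes over 210 s, if anything falls off the work surface, if the arm or the gripper's body presses on something with over 40 N, if the wrist force passes 120 N, or if a joint passes its speed limit or range.

## Robot

A 6-joint arm with a two-finger parallel gripper is mounted at the origin on a cart in front of the work surface, level with it; the furniture and walls round the work are solid. World frame = base frame: x ahead of the robot, y to its left, z up, the work surface at z = 0. Lengths are in m, angles in rad, forces in N, time in s.
With the tool pointing down it reaches from about 0.3 to 0.875 m from the base axis. Payload 6.4 kg.
Tool frame: the origin (TCP) lies on the centre line of the jaws, within the pads' length; the fingertips stand 19 mm ahead of it and the grasp point (between the pads) is the TCP; z points along the fingers, y is the line along which they close (so a half turn about z gives the same grasp; the last joint's range is limited). The gripper opens to 88 mm and grips with 3 to 60 N. Pads are 18 mm wide; open, the fingers measure 123 mm over their backs; the gripper's body (75 mm by 187 mm) begins 45 mm behind the grasp point.
Start: joints at [-1.376, 0.181, 1.607, -0, 1.354, -0.206], TCP at [0.224, -0.529, 0.258] pointing down, gripper open.
Joint ranges: [-2.99, 2.99], [-0.89, 2.07], [0.3, 2.58], [-1.14, 4.28], [0, 2.63], [-3.12, 3.12]. Speed limits (rad/s): [2.57, 2.57, 3.01, 3.14, 3.14, 3.14].

## Interface

Orientations are given as a unit quaternion [w, x, y, z].
In Python, from workcell import readout, get_image, job gives the robot as it stands.
- The arm moves only by the shell command python3 -m inch 'ROWS' [FORCE]. ROWS is JSON, a list of rows, each a list of 7 numbers: the shift along the world's x, y, z in m, then the turn, a rotation vector about the world's x, y, z in degrees, then the finger opening in m, from 0 to 0.0881. In form: [[dx, dy, dz, rx, ry, rz, gripper], ...]. A call has 1 to 20 rows; each row shifts and turns the commanded pose from where the row before left it; what a row does not reach is not made up. A row lasts 1/12 s, in which the tool goes at most 41.7 mm and 7.16 degrees, less where a joint would pass 70% of its speed; a pose out of reach is approached as far as the arm can. A call with a gripper value outside its range is refused whole. The fingers move at their own pace and stop on an object; FORCE is the grip in N (left out, the last holds). Time passes only in rows, so rows that do not move let the fingers close. It gives the time, the measured TCP pose, the force, the opening and the grip force at its end, in the units of the state.
- readout.get_obs(): the state, without advancing time (a new reading comes with each control period).
- get_image(name): name is "side" or "top" or "wrist"; returns a dict with "img" (400x640x3 uint8, red, green, blue), "fx", "fy", "cx", "cy" (pixels), "R" (3x3) and "t" (3): a world point X has camera coordinates R X + t. Camera axes: x right, y down, z forward; pixel columns grow to the right and rows downward; lengths in m; the calibration is good to about 2 mm. A picture is of the moment at which its call begins. There is no depth.
- job.job_done(): hands the job in; it is judged then, once.
The state is a dict: "time_s": time; "joints": joint angles; "qvel": joint speeds; "joint_efforts": joint torques, N m; "tool_pos": TCP position; "tcp_rot": TCP orientation; "contact_force": force on the tool from outside, world axes, zero at the start; "moment": the same for the moment, N m; "finger_gap": opening from 0.0 (shut) to 1.0 (fully open); "gripper_force": force on a finger pad.
Only numpy, scipy, OpenCV 4.12 (cv2) and the standard library are available. Lean on these libraries where they do the work, as an engineer would, in place of code of your own. Each camera call takes 0.05 s, during which the arm holds its last target. There are 200 camera calls.

## Working session

There is one attempt and no reset: what is moved stays moved. The work goes in short steps, Python scripts to look and compute and a shell command to move; the robot and the scene stay as the last step left them, time stands still between calls to the robot, and variables do not carry over. Pictures are saved under pics/ and viewed, at most 15 in all, crops included, and the job is handed in when it is done.

```bash
ls; mkdir -p pics; cat > h.py <<'E'
import numpy as np, cv2
from workcell import readout, get_image, job
def snap(name, fn):
    d=get_image(name); cv2.imwrite('pics/'+fn+'.png', d['img'][:,:,::-1])
    np.savez('pics/'+fn+'.npz', **{k:np.array(v) for k,v in d.items()}); return d
def load(fn): return dict(np.load('pics/'+fn+'.npz'))
def ray(d,u,v,z):
    R,t=np.array(d['R']),np.array(d['t']); c=-R.T@t
    w=R.T@np.array([(u-d['cx'])/d['fx'],(v-d['cy'])/d['fy'],1.]); return c+w*(z-c[2])/w[2]
def proj(d,X):
    p=np.array(d['R'])@np.array(X)+np.array(d['t']); return np.array([d['fx']*p[0]/p[2]+d['cx'],d['fy']*p[1]/p[2]+d['cy']])
E
python3 - <<'E'
from h import *
for n in ('top','side'):
    d=snap(n,n+'0'); print(n,-np.array(d['R']).T@d['t'],d['fx'])
print(readout.get_obs())
E
```

```text
pics
top [0.41434257 0.19179935 1.13402268] 463.2122078618257
side [0.5336897  1.05651762 0.58319417] 378.27818692806477
{'time_s': 0.1, 'joints': array([-1.37629503e+00,  1.81481677e-01,  1.60788656e+00,  6.30843576e-06,
        1.35381182e+00, -2.06327193e-01]), 'qvel': array([-3.50696055e-04, -5.07817486e-04, -1.12811372e-03,  5.93895302e-04,
        1.40750293e-04, -7.60371702e-05]), 'joint_efforts': array([-1.82776048e-04, -4.34818590e+01, -3.42692649e+01,  7.02240039e-02,
        3.40888335e-02, -3.75628701e-05]), 'tool_pos': array([ 0.22426901, -0.52897291,  0.25690218]), 'tcp_rot': array([-7.93669570e-04,  9.79984023e-01,  1.99074569e-01,  7.77275221e-06]), 'contact_force': array([-0.23278932, -0.55608837, -0.44229976]), 'moment': array([ 0.01230134, -0.01665746, -0.01895577]), 'gripper_force': 0.0, 'finger_gap': 1.0024192450410883}
```

View pics/top0.png

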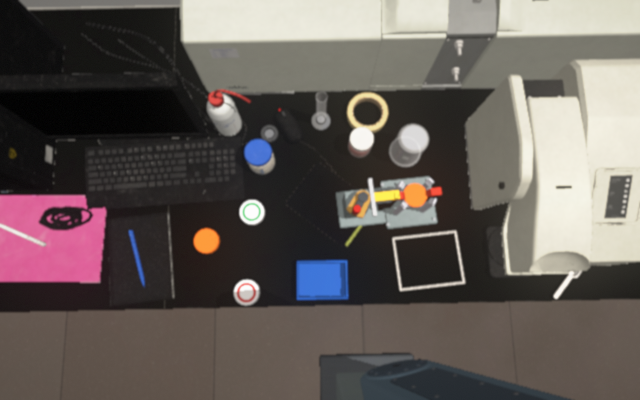

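View pics/side0.png

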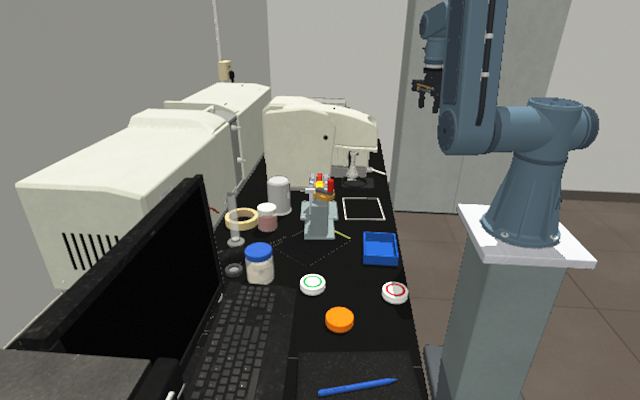

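The top view shows the green-ring cassette at (252,212) and the red-ring one at (246,292), with no blue or yellow one in sight. The orange decoy is at (206,240), the tray at (322,280), the outline at (429,260), the follower at (414,195) and the knob near (358,208). The side view agrees.

```bash
python3 - <<'E'
from h import *
d=load('top0'); im=d['img']; hsv=cv2.cvtColor(im,cv2.COLOR_RGB2HSV)
def blob(m,box,z,n):
    x0,y0,x1,y1=box; k=np.zeros(m.shape,np.uint8); k[y0:y1,x0:x1]=m[y0:y1,x0:x1]
    N,l,s,c=cv2.connectedComponentsWithStats(k); i=1+np.argmax(s[1:,4])
    cnt=cv2.findContours((l==i).astype(np.uint8),cv2.RETR_EXTERNAL,cv2.CHAIN_APPROX_NONE)[0][0]
    w=np.array([ray(d,*p[0],z)[:2] for p in cnt],np.float32)
    r=cv2.minAreaRect(w); print(n,s[i],'circ',cv2.minEnclosingCircle(w),'rect',r)
    return w
H,S,V=[hsv[:,:,i].astype(int) for i in range(3)]
blob((H>45)&(H<85)&(S>70),(235,195,270,230),.018,'green ring')
blob(((H<8)|(H>172))&(S>80),(230,275,265,310),.018,'red ring')
blob((V>110),(235,195,270,230),.009,'green body'); blob((V>110),(230,275,265,310),.009,'red body')
blob((H>100)&(H<125)&(S>100)&(V>60),(280,245,365,310),.028,'tray')
blob((V>150)&(S<60),(380,225,475,295),.0,'mark')
blob((V>90)&(S<60),(330,170,450,232),.01,'base')
blob((H>5)&(H<20)&(S>120),(395,175,432,215),.096,'follower')
blob((H<6)&(S>150),(430,180,446,205),.114,'catch_b')
c=cv2.resize(im[160:300,285:475],None,fx=4.2,fy=4.2,interpolation=cv2.INTER_CUBIC); cv2.imwrite('pics/c1.png',c[:,:,::-1])
E
```

```text
green ring [254 204   6  15  17] circ ((0.607378363609314, 0.3320692479610443), 0.01767965592443943) rect ((0.6081399917602539, 0.3267797529697418), (0.035159315913915634, 0.010688109323382378), 8.194279670715332)
red ring [237 283  19  19  99] circ ((0.4126482605934143, 0.35276541113853455), 0.021970396861433983) rect ((0.41225939989089966, 0.35264885425567627), (0.04211783781647682, 0.04089000076055527), 44.988525390625)
green body [239 199  26  26 549] circ ((0.6077346801757812, 0.3410641551017761), 0.03313862904906273) rect ((0.6079416871070862, 0.3418465852737427), (0.06283939629793167, 0.06162469834089279), 0.0030852097552269697)
red body [233 279  27  27 565] circ ((0.41462814807891846, 0.35332590341567993), 0.03200897201895714) rect ((0.41404327750205994, 0.3533462882041931), (0.0611698217689991, 0.061042722314596176), 44.912166595458984)
tray [ 296  259   54   42 2204] circ ((0.4390937387943268, 0.17306078970432281), 0.07691650092601776) rect ((0.4390585720539093, 0.1715969741344452), (0.12472029030323029, 0.09536244720220566), 88.85200500488281)
mark [392 231  73  60 636] circ ((0.48091718554496765, -0.08740340173244476), 0.1008688285946846) rect ((0.48105388879776, -0.08723001927137375), (0.13058604300022125, 0.16106118261814117), 5.195835590362549)
base [ 336  176  102   53 2664] circ ((0.6202868223190308, 0.006256274878978729), 0.1312512755393982) rect ((0.624478816986084, 0.007884658873081207), (0.24964244663715363, 0.12927447259426117), 89.95614624023438)
follower [403 183  26  25 471] circ ((0.6242292523384094, -0.04437413066625595), 0.02935999073088169) rect ((0.6235925555229187, -0.043692056089639664), (0.05563557147979736, 0.055282216519117355), 12.068246841430664)
catch_b [430 186  13  11 120] circ ((0.6272135972976685, -0.08620765805244446), 0.016640443354845047) rect ((0.6283491849899292, -0.0872407853603363), (0.027808399870991707, 0.023032689467072487), 88.86404418945312)
```

View pics/c1.png

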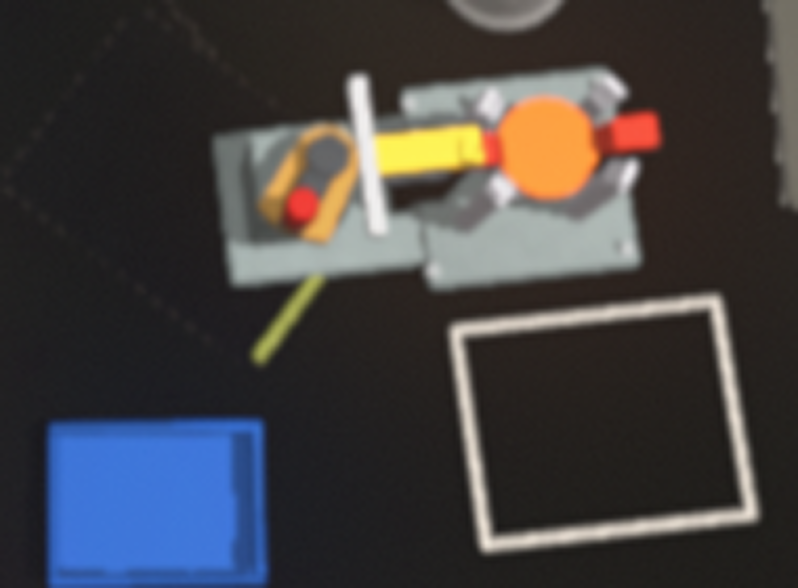

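The outline gives the magazine at (0.6245,-0.044) with yaw 95.2°, which matches the follower at (0.6242,-0.0444). I'll use one tool yaw throughout, with the closing line along 5.2°. The red-ring cassette goes first.

```bash
python3 -m inch '[[0.007,0.03,0,0,0,6.56,0.088],[0.007,0.03,0,0,0,6.56,0.088],[0.007,0.03,0,0,0,6.56,0.088],[0.007,0.03,0,0,0,6.56,0.088],[0.007,0.03,0,0,0,6.56,0.088],[0.007,0.03,0,0,0,6.56,0.088],[0.007,0.03,0,0,0,6.56,0.088],[0.007,0.03,0,0,0,6.56,0.088],[0.007,0.03,0,0,0,6.56,0.088],[0.007,0.03,0,0,0,6.56,0.088],[0.007,0.03,0,0,0,6.56,0.088],[0.006,0.022,0,0,0,0,0.088],[0.006,0.022,0,0,0,0,0.088],[0.006,0.022,0,0,0,0,0.088],[0.006,0.022,0,0,0,0,0.088],[0.006,0.022,0,0,0,0,0.088],[0.006,0.022,0,0,0,0,0.088],[0.006,0.022,0,0,0,0,0.088],[0.006,0.022,0,0,0,0,0.088],[0.006,0.022,0,0,0,0,0.088]]'
```

```text
time_s: 1.77
tool_pos: [0.3552, -0.0002, 0.2575]
tcp_rot: [-0.0, 0.675, 0.738, -0.0]
contact_force: [0.1, -0.3, -0.5]
finger_gap: 0.999
gripper_force: 0.0
```

```bash
python3 -m inch '[[0.005,0.03,0,0,0,0,0.088],[0.005,0.03,0,0,0,0,0.088],[0.005,0.03,0,0,0,0,0.088],[0.005,0.03,0,0,0,0,0.088],[0.005,0.03,0,0,0,0,0.088],[0.005,0.03,0,0,0,0,0.088],[0.005,0.03,0,0,0,0,0.088],[0.005,0.03,0,0,0,0,0.088],[0.005,0.03,0,0,0,0,0.088],[0.005,0.03,0,0,0,0,0.088],[0.005,0.03,0,0,0,0,0.088],[0.003,0.023,0,0,0,0,0.088],[0,0,-0.02,0,0,0,0.088],[0,0,-0.02,0,0,0,0.088],[0,0,-0.02,0,0,0,0.088],[0,0,0,0,0,0,0.088],[0,0,0,0,0,0,0.088]]'
python3 - <<'E'
from h import *
d=snap('wrist','w1'); im=d['img']; print(-d['R'].T@d['t'])
p=readout.get_obs()['tool_pos']; print(p)
for z in (.018,): print(proj(d,[.4135,.353,z]))
for b in (.018,.028): print(proj(d,[p[0],p[1],b]))
E
```

```text
time_s: 3.18
tool_pos: [0.4124, 0.3511, 0.1966]
tcp_rot: [-0.001, 0.675, 0.738, -0.002]
contact_force: [0.2, 0.5, -0.0]
finger_gap: 0.999
gripper_force: 0.0
[0.40682366 0.42718395 0.32354917]
[0.41336215 0.35150766 0.1979786 ]
[319.94086897 180.99257828]
[319.69752911 182.276226  ]
[319.68852484 184.50606695]
```

View pics/w1.png

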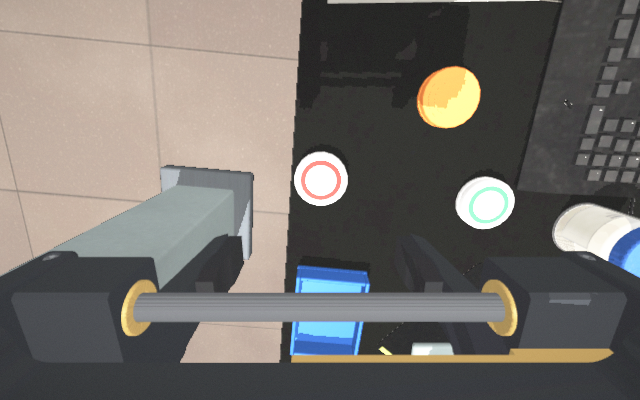

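The wrist view shows the red ring at (320.5,179.5), where I predicted (320,181), so it agrees to about 1.5 mm. Descending to grip.

```bash
python3 -m inch '[[0,0.0015,-0.03,0,0,0,0.088],[0,0,-0.03,0,0,0,0.088],[0,0,-0.03,0,0,0,0.088],[0,0,-0.03,0,0,0,0.088],[0,0,-0.03,0,0,0,0.088],[0,0,-0.015,0,0,0,0.088],[0,0,-0.010,0,0,0,0.088],[0,0,0,0,0,0,0.088],[0,0,0,0,0,0,0.088]]'
python3 - <<'E'
from h import *
print(readout.get_obs()['tool_pos'],readout.get_obs()['contact_force'])
E
```

```text
time_s: 3.98
tool_pos: [0.4144, 0.3535, 0.0239]
tcp_rot: [0.0, 0.675, 0.738, 0.001]
contact_force: [-0.7, 0.2, -0.2]
finger_gap: 1.001
gripper_force: 0.0
[0.41438589 0.35351013 0.02387269] [-0.7041333   0.17480169 -0.16724279]
```

```bash
python3 -m inch '[[0,0,-0.002,0,0,0,0.07],[0,0,0,0,0,0,0.055],[0,0,0,0,0,0,0.05],[0,0,0,0,0,0,0.05],[0,0,0,0,0,0,0.05],[0,0,0,0,0,0,0.05],[0,0,0.02,0,0,0,0.05],[0,0,0.03,0,0,0,0.05],[0,0,0.03,0,0,0,0.05],[0,0,0.03,0,0,0,0.05],[0,0,0.03,0,0,0,0.05],[0,0,0.02,0,0,0,0.05],[0,0,0,0,0,0,0.05],[0,0,0,0,0,0,0.05]]' 25
python3 - <<'E'
from h import *
o=readout.get_obs(); print(o['tool_pos'])
d=snap('wrist','w2'); im=d['img']; hsv=cv2.cvtColor(im,cv2.COLOR_RGB2HSV).astype(int)
m=((hsv[:,:,0]<8)|(hsv[:,:,0]>172))&(hsv[:,:,1]>80); m[:150]=0
v,u=np.nonzero(m&(np.abs(np.arange(640)-320)<90)); p=o['tool_pos']
if len(u):
    e=cv2.minEnclosingCircle(np.stack([u,v],1).astype(np.float32)); print(e,len(u),ray(d,*e[0],p[2]-.003), proj(d,[p[0],p[1],p[2]-.003]))
E
```

```text
time_s: 5.15
tool_pos: [0.4138, 0.3533, 0.1815]
tcp_rot: [0.0, 0.675, 0.738, 0.001]
contact_force: [0.4, 0.2, -1.9]
finger_gap: 0.671
gripper_force: 25.0
[0.41383069 0.35334364 0.18152059]
((318.53619384765625, 259.31475830078125), 43.78764724731445) 1994 [0.41408992 0.35623838 0.17852059] [317.54841631 264.2076079 ]
```

View pics/w2.png

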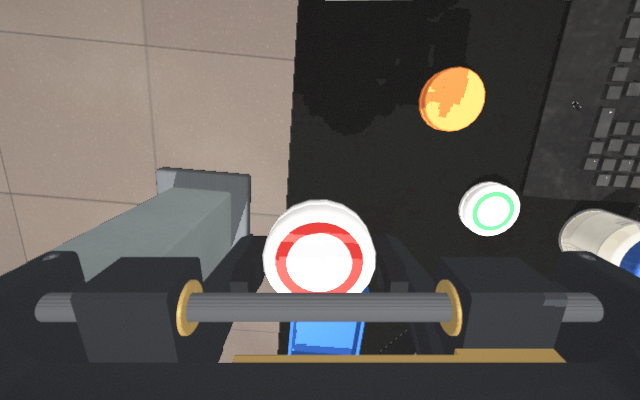

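The red-ring cassette is held in the jaws, with its ring at (318.5,259) and no more than 2 mm of +y offset. Carrying it high to the magazine.

```bash
python3 -m inch '[[0.015,-0.0285,0.02,0,0,0,0.05],[0.015,-0.0285,0.02,0,0,0,0.05],[0.015,-0.0285,0.02,0,0,0,0.05],[0.015,-0.0285,0.02,0,0,0,0.05],[0.015,-0.0285,0,0,0,0,0.05],[0.015,-0.0285,0,0,0,0,0.05],[0.015,-0.0285,0,0,0,0,0.05],[0.015,-0.0285,0,0,0,0,0.05],[0.015,-0.0285,0,0,0,0,0.05],[0.015,-0.0285,0,0,0,0,0.05],[0.015,-0.0285,0,0,0,0,0.05],[0.015,-0.0285,0,0,0,0,0.05],[0.015,-0.0285,0,0,0,0,0.05],[0.0155,-0.0285,0,0,0,0,0.05],[0,0,0,0,0,0,0.05],[0,0,-0.03,0,0,0,0.05],[0,0,-0.03,0,0,0,0.05],[0,0,-0.03,0,0,0,0.05],[0,0,0,0,0,0,0.05],[0,0,0,0,0,0,0.05]]'
python3 - <<'E'
from h import *
o=readout.get_obs(); print(o['tool_pos'])
d=snap('wrist','w3'); s=snap('side','s3')
for X in ([.6244,-.0442,.112],): print(proj(d,X))
a,b=proj(s,[.62,0,.12]).astype(int); c=s['img'][max(b-70,0):b+70,a-95:a+95]
c=cv2.resize(c,(570,420),interpolation=cv2.INTER_CUBIC)[:,:,::-1]
w=cv2.resize(d['img'][150:400,130:510][:,:,::-1],(570,375)); 
cv2.imwrite('pics/c3.png',cv2.vconcat([cv2.resize(c,(400,290)),cv2.resize(w,(400,263))]))
E
```

```text
time_s: 6.87
tool_pos: [0.6215, -0.0451, 0.1671]
tcp_rot: [-0.003, 0.675, 0.738, -0.002]
contact_force: [0.3, -0.4, -0.2]
finger_gap: 0.675
gripper_force: 25.0
[ 0.62147941 -0.04512111  0.16712449]
[322.79456038 224.84163904]
```

View pics/c3.png

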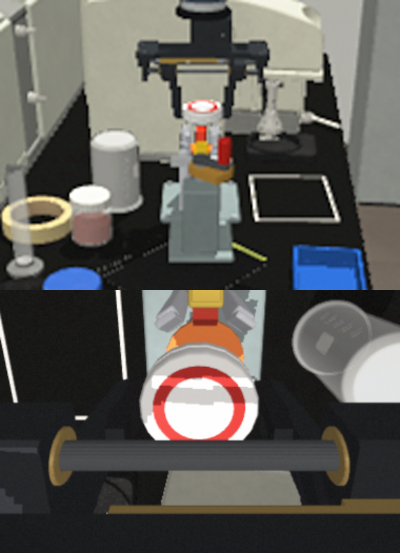

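The crops show the cassette about 5 px to the robot's side of the follower/catch line, which fits the TCP reading 3 mm short in x. I'll correct that and re-read.

```bash
python3 -m inch '[[0.0025,-0.0005,-0.01,0,0,0,0.05],[0,0,0,0,0,0,0.05],[0,0,0,0,0,0,0.05]]'
python3 - <<'E'
from h import *
for i in range(4):
    o=readout.get_obs(); p=o['tool_pos']; d=snap('wrist','w4'); print(p)
hsv=cv2.cvtColor(d['img'],cv2.COLOR_RGB2HSV).astype(int); H,S,V=hsv[:,:,0],hsv[:,:,1],hsv[:,:,2]
def b(m,n,z):
    v,u=np.nonzero(m); print(n,len(u),u.min(),u.max(),v.min(),v.max(), 'x mid',ray(d,(u.min()+u.max())/2,v.mean(),z)[:2])
z=np.zeros_like(H,bool); z[150:250,230:420]=1
b(z&(H>22)&(H<32)&(S>120),'bar',.130)
r=z&((H<6)|(H>174))&(S>110); r2=r.copy(); r2[:,:]&=(np.arange(400)[:,None]<195); b(r2,'catch',.114)
b(z&(H>8)&(H<18)&(S>120),'follower',.096)
r3=r&(np.arange(400)[:,None]>200); b(r3,'ring',p[2]-.004)
E
```

```text
time_s: 7.22
tool_pos: [0.6267, -0.0464, 0.1612]
tcp_rot: [0.0, 0.675, 0.738, 0.0]
contact_force: [0.5, 0.4, -0.9]
finger_gap: 0.672
gripper_force: 25.0
[ 0.62668138 -0.04643358  0.16123834]
[ 0.62665441 -0.04641183  0.16134606]
[ 0.62669342 -0.04649426  0.16141837]
[ 0.62667092 -0.04648906  0.16139337]
bar 401 299 333 150 164 x mid [0.62112604 0.00514606]
catch 418 304 329 166 182 x mid [ 0.62245117 -0.00827747]
follower 1345 279 353 178 214 x mid [ 0.62356257 -0.02678845]
ring 954 278 360 223 249 x mid [ 0.6259773  -0.03026231]
```

Cassette and magazine axis now agree to about 0.5 mm in x in the same image. Lowering onto the slopes.

```bash
python3 -m inch '[[0,0,-0.008,0,0,0,0.05],[0,0,-0.008,0,0,0,0.05],[0,0,-0.005,0,0,0,0.05],[0,0,-0.004,0,0,0,0.05],[0,0,-0.003,0,0,0,0.05],[0,0,0,0,0,0,0.05],[0,0,0,0,0,0,0.05]]'
```

```text
time_s: 8.0
tool_pos: [0.6266, -0.0465, 0.1329]
tcp_rot: [0.0, 0.675, 0.738, 0.0]
contact_force: [-0.6, 0.9, 1.1]
finger_gap: 0.675
gripper_force: 25.0
```

```bash
python3 -m inch '[[0,0,-0.002,0,0,0,0.05],[0,0,-0.001,0,0,0,0.05],[0,0,0,0,0,0,0.05],[0,0,0,0,0,0,0.05]]'; python3 -m inch '[[0,0,0,0,0,0,0.065],[0,0,0,0,0,0,0.08],[0,0,0,0,0,0,0.08],[0,0,0,0,0,0,0.08],[0,0,0.01,0,0,0,0.08],[0,0,0.02,0,0,0,0.08],[0,0,0.02,0,0,0,0.08],[0,0,0.02,0,0,0,0.08],[0,0,0,0,0,0,0.08],[0,0,0,0,0,0,0.08]]'
python3 - <<'E'
from h import *
o=readout.get_obs(); print(o['tool_pos'])
d=snap('wrist','w5'); c=d['img'][120:400,130:510]
hsv=cv2.cvtColor(d['img'],cv2.COLOR_RGB2HSV).astype(int); H,S=hsv[:,:,0],hsv[:,:,1]
print(proj(d,[.6255,-.0442,.125]))
cv2.imwrite('pics/c5.png',c[:,:,::-1])
E
```

```text
time_s: 8.33
tool_pos: [0.6268, -0.0463, 0.1304]
tcp_rot: [0.0, 0.675, 0.738, 0.0]
contact_force: [-1.9, 1.6, 3.6]
finger_gap: 0.674
gripper_force: 25.0
time_s: 9.17
tool_pos: [0.6273, -0.0467, 0.2015]
tcp_rot: [0.002, 0.675, 0.738, 0.001]
contact_force: [0.2, 0.3, -0.5]
finger_gap: 0.903
gripper_force: 0.0
[ 0.62728193 -0.04671409  0.20154447]
[315.70572186 211.40736138]
```

View pics/c5.png

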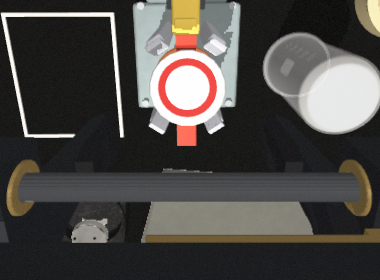

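The cassette sits on the slopes between the four posts, its ring at (187,87) in the crop. Pushing it down with shut fingertips.

```bash
python3 -m inch '[[-0.0015,0.002,0,0,0,0,0.0],[0,0,0,0,0,0,0.0],[0,0,0,0,0,0,0.0],[0,0,0,0,0,0,0.0],[0,0,0,0,0,0,0.0],[0,0,0,0,0,0,0.0],[0,0,0,0,0,0,0.0],[0,0,-0.015,0,0,0,0.0],[0,0,-0.02,0,0,0,0.0],[0,0,-0.015,0,0,0,0.0],[0,0,-0.006,0,0,0,0.0],[0,0,-0.005,0,0,0,0.0],[0,0,-0.005,0,0,0,0.0],[0,0,-0.005,0,0,0,0.0],[0,0,0,0,0,0,0.0]]'; python3 -m inch '[[0,0,-0.004,0,0,0,0.0],[0,0,-0.004,0,0,0,0.0],[0,0,-0.004,0,0,0,0.0],[0,0,-0.004,0,0,0,0.0],[0,0,-0.003,0,0,0,0],[0,0,0,0,0,0,0.0]]'
```

```text
time_s: 10.47
tool_pos: [0.6246, -0.0445, 0.1281]
tcp_rot: [-0.0, 0.675, 0.738, -0.0]
contact_force: [0.4, 1.1, 0.2]
finger_gap: 0.003
gripper_force: 0.0
time_s: 10.97
tool_pos: [0.6248, -0.0445, 0.1091]
tcp_rot: [-0.0, 0.675, 0.738, -0.0]
contact_force: [0.5, -0.6, 2.0]
finger_gap: 0.007
gripper_force: 1.1
```

```bash
python3 -m inch '[[0,0,0.02,0,0,0,0.0],[0,0,0.03,0,0,0,0.0],[0,0,0.04,0,0,0,0.06],[0,0,0.02,0,0,0,0.088],[0,0,0,0,0,0,0.088],[0,0,0,0,0,0,0.088]]'
python3 - <<'E'
from h import *
d=snap('wrist','w6'); s=snap('side','s6')
print(proj(d,[.6255,-.0442,.096]),readout.get_obs()['tool_pos'])
a,b=proj(s,[.62,0,.12]).astype(int); c=cv2.resize(s['img'][b-45:b+45,a-60:a+60],(480,360),interpolation=cv2.INTER_CUBIC)
w=cv2.resize(d['img'][100:250,220:420],(320,240),interpolation=cv2.INTER_CUBIC)
o=np.zeros((360,800,3),np.uint8); o[:,:480]=c; o[:240,480:]=w; cv2.imwrite('pics/c6.png',o[:,:,::-1])
E
```

```text
time_s: 11.47
tool_pos: [0.6254, -0.0445, 0.2209]
tcp_rot: [0.001, 0.675, 0.738, 0.001]
contact_force: [-0.2, -1.1, -0.6]
finger_gap: 0.281
gripper_force: 0.0
[318.04671897 196.21574865] [ 0.62382377 -0.04415812  0.21784736]
```

View pics/c6.png

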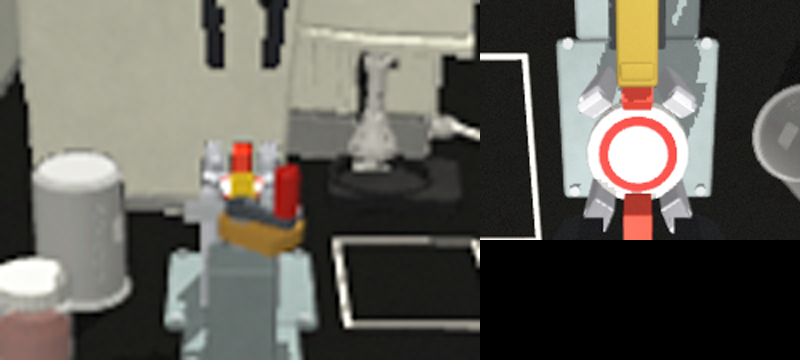

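In the wrist crop both red catches now overlap the cassette's rim, at v≈108 and v≈193, so it is snapped in. Next I re-measure the green one and its clearance to the blue-capped jar.

```bash
python3 - <<'E'
from h import *
d=snap('top','top2'); hsv=cv2.cvtColor(d['img'],cv2.COLOR_RGB2HSV).astype(int); H,S,V=[hsv[:,:,i] for i in range(3)]
def b(m,box,z,n):
    x0,y0,x1,y1=box; k=np.zeros(m.shape,np.uint8); k[y0:y1,x0:x1]=m[y0:y1,x0:x1]
    N,l,s,c=cv2.connectedComponentsWithStats(k); i=1+np.argmax(s[1:,4]); x,y,w,h=s[i,:4]
    print(n,s[i],ray(d,x+w/2-.5,y+h/2-.5,z))
b(V>110,(225,190,275,235),.009,'green'); b((H>100)&(H<125)&(S>100),(240,130,280,180),.086,'jar'); b((H>100)&(H<125)&(S>100)&(V>60),(280,240,365,315),.028,'tray')
E
```

```text
green [239 199  26  26 524] [0.60780775 0.34180406 0.009     ]
jar [243 138  30  28 648] [0.73737191 0.31815787 0.086     ]
tray [ 296  259   54   42 2205] [0.43866798 0.17120299 0.028     ]
```

```bash
python3 -m inch '[[-0.0012,0.0276,0.01,0,0,6.07,0.088],[-0.0012,0.0276,0.01,0,0,6.07,0.088],[-0.0012,0.0276,0.01,0,0,6.07,0.088],[-0.0012,0.0276,0,0,0,6.07,0.088],[-0.0012,0.0276,0,0,0,6.07,0.088],[-0.0012,0.0276,0,0,0,6.07,0.088],[-0.0012,0.0276,0,0,0,6.07,0.088],[-0.0012,0.0276,0,0,0,6.07,0.088],[-0.0012,0.0276,0,0,0,6.07,0.088],[-0.0012,0.0276,0,0,0,6.07,0.088],[-0.0012,0.0276,0,0,0,6.07,0.088],[-0.0012,0.0276,0,0,0,6.07,0.088],[-0.0012,0.0276,0,0,0,6.07,0.088],[-0.0012,0.0276,0,0,0,6.07,0.088],[0,0,-0.03,0,0,0,0.088],[0,0,-0.03,0,0,0,0.088],[0,0,0,0,0,0,0.088],[0,0,0,0,0,0,0.088],[0,0,0,0,0,0,0.088]]'
python3 - <<'E'
from h import *
d=snap('wrist','w7');print(readout.get_obs()['tool_pos'])
hsv=cv2.cvtColor(d['img'],cv2.COLOR_RGB2HSV).astype(int)
e=(hsv[:,:,2]>120)&(hsv[:,:,1]<50); q=proj(d,[.6078,.3418,.018]).astype(int); print(q)
k=np.zeros(e.shape,np.uint8); k[max(q[1]-80,0):q[1]+60,q[0]-70:q[0]+70]=e[max(q[1]-80,0):q[1]+60,q[0]-70:q[0]+70]
m=(hsv[:,:,0]>45)&(hsv[:,:,0]<90)&(hsv[:,:,1]>50)
m[:, :q[0]-70]=0; m[:,q[0]+70:]=0
v,u=np.nonzero(m); print(len(u),u.min(),u.max(),v.min(),v.max(),ray(d,(u.min()+u.max())/2,(v.min()+v.max())/2,.018))
E
```

```text
time_s: 13.2
tool_pos: [0.6082, 0.3417, 0.1899]
tcp_rot: [-0.0, -0.001, 1.0, -0.0]
contact_force: [-0.1, 0.5, 0.3]
finger_gap: 1.003
gripper_force: 0.0
[0.60894307 0.34185329 0.19117718]
[318 183]
428 300 339 163 202 [0.6064387  0.34237403 0.018     ]
```

```bash
python3 -m inch '[[-0.001,0,-0.03,0,0,0,0.088],[0,0,-0.03,0,0,0,0.088],[0,0,-0.03,0,0,0,0.088],[0,0,-0.03,0,0,0,0.088],[0,0,-0.03,0,0,0,0.088],[0,0,-0.01,0,0,0,0.088],[0,0,-0.007,0,0,0,0.088],[0,0,0,0,0,0,0.088],[0,0,0,0,0,0,0.088]]'
```

```text
time_s: 14.0
tool_pos: [0.6086, 0.3424, 0.025]
tcp_rot: [0.001, -0.001, 1.0, 0.001]
contact_force: [0.8, 1.1, -0.7]
finger_gap: 0.998
gripper_force: 0.0
```

```bash
python3 -m inch '[[-0.001,0,-0.003,0,0,0,0.07],[0,0,0,0,0,0,0.055],[0,0,0,0,0,0,0.05],[0,0,0,0,0,0,0.05],[0,0,0,0,0,0,0.05],[0,0,0,0,0,0,0.05],[0,0,0.02,0,0,0,0.05],[0,0,0.03,0,0,0,0.05],[0,0,0.03,0,0,0,0.05],[0,0,0.03,0,0,0,0.05],[0,0,0.03,0,0,0,0.05],[0,0,0.03,0,0,0,0.05],[0,0,0.03,0,0,0,0.05],[0,0,0.03,0,0,0,0.05],[0,0,0,0,0,0,0.05],[0,0,0,0,0,0,0.05]]' 25
python3 - <<'E'
from h import *
o=readout.get_obs(); p=o['tool_pos']; print(p)
d=snap('wrist','w8');hsv=cv2.cvtColor(d['img'],cv2.COLOR_RGB2HSV).astype(int)
m=(hsv[:,:,0]>45)&(hsv[:,:,0]<90)&(hsv[:,:,1]>50); m[:200]=0; m[:,:240]=0; m[:,400:]=0
v,u=np.nonzero(m); print(len(u),u.min(),u.max(),v.min(),v.max(), (u.max()-u.min())); 
top=v.min(); print('ring front', ray(d,(u.min()+u.max())/2,top,p[2]-.004)[:2], 'TCP proj',proj(d,[p[0],p[1],p[2]-.004]))
# red reference in w2
d=load('w2');hsv=cv2.cvtColor(d['img'],cv2.COLOR_RGB2HSV).astype(int)
m=((hsv[:,:,0]<8)|(hsv[:,:,0]>172))&(hsv[:,:,1]>80); m[:200]=0; m[:,:240]=0; m[:,400:]=0; v,u=np.nonzero(m); print('red',u.min(),u.max(),v.min())
E
```

```text
time_s: 15.33
tool_pos: [0.6071, 0.3423, 0.2521]
tcp_rot: [0.002, -0.001, 1.0, 0.001]
contact_force: [-0.0, -0.3, -2.2]
finger_gap: 0.678
gripper_force: 25.0
[0.60705006 0.34234266 0.25211008]
1996 267 362 225 292 95
ring front [0.58590348 0.34012193] TCP proj [318.85800963 262.3822744 ]
red 275 362 222
```

```bash
python3 -m inch '[[0.00135,-0.0277,0.004,0,0,-6.07,0.05],[0.00135,-0.0277,0.004,0,0,-6.07,0.05],[0.00135,-0.0277,0,0,0,-6.07,0.05],[0.00135,-0.0277,0,0,0,-6.07,0.05],[0.00135,-0.0277,0,0,0,-6.07,0.05],[0.00135,-0.0277,0,0,0,-6.07,0.05],[0.00135,-0.0277,0,0,0,-6.07,0.05],[0.00135,-0.0277,0,0,0,-6.07,0.05],[0.00135,-0.0277,0,0,0,-6.07,0.05],[0.00135,-0.0277,0,0,0,-6.07,0.05],[0.00135,-0.0277,0,0,0,-6.07,0.05],[0.00135,-0.0277,0,0,0,-6.07,0.05],[0.00135,-0.0277,0,0,0,-6.07,0.05],[0.00135,-0.0277,0,0,0,-6.07,0.05],[0,0,0,0,0,0,0.05],[0,0,-0.03,0,0,0,0.05],[0,0,-0.03,0,0,0,0.05],[0,0,-0.035,0,0,0,0.05],[0,0,0,0,0,0,0.05],[0,0,0,0,0,0,0.05]]'
python3 -m inch '[[0,0,0,0,0,0,0.05],[0,0,0,0,0,0,0.05]]'
python3 - <<'E'
from h import *
o=readout.get_obs(); p=o['tool_pos']; print(p)
d=snap('wrist','w9')
hsv=cv2.cvtColor(d['img'],cv2.COLOR_RGB2HSV).astype(int); H,S,V=hsv[:,:,0],hsv[:,:,1],hsv[:,:,2]
def b(m,n,z):
    v,u=np.nonzero(m)
    if len(u): print(n,len(u),u.min(),u.max(),v.min(),v.max(), 'x mid',ray(d,(u.min()+u.max())/2,v.mean(),z)[:2])
z=np.zeros_like(H,bool); z[150:300,230:420]=1
b(z&(H>22)&(H<32)&(S>120),'bar',.130)
r=z&((H<6)|(H>174))&(S>110)&(np.arange(400)[:,None]<195); b(r,'catch',.114)
b(z&(H>45)&(H<90)&(S>50)&(np.arange(400)[:,None]>200),'ring',p[2]-.004)
E
```

```text
time_s: 17.05
tool_pos: [0.6223, -0.0448, 0.159]
tcp_rot: [-0.004, 0.675, 0.738, -0.002]
contact_force: [-0.2, 0.3, 0.3]
finger_gap: 0.673
gripper_force: 25.0
time_s: 17.22
tool_pos: [0.6263, -0.0459, 0.1649]
tcp_rot: [0.001, 0.675, 0.738, 0.001]
contact_force: [0.1, 0.2, -1.5]
finger_gap: 0.676
gripper_force: 25.0
[ 0.62627844 -0.04591687  0.16494309]
bar 406 300 399 150 223 x mid [0.64005855 0.00655781]
catch 615 297 337 166 194 x mid [ 0.6228654  -0.01253002]
ring 2016 247 419 201 292 x mid [ 0.63385782 -0.04042194]
```

```bash
python3 -m inch '[[-0.0005,0.001,-0.01,0,0,0,0.05],[0,0,-0.01,0,0,0,0.05],[0,0,-0.006,0,0,0,0.05],[0,0,-0.004,0,0,0,0.05],[0,0,-0.003,0,0,0,0.05],[0,0,-0.002,0,0,0,0.05],[0,0,0,0,0,0,0.05],[0,0,0,0,0,0,0.05]]'
```

```text
time_s: 17.93
tool_pos: [0.6245, -0.0442, 0.1275]
tcp_rot: [-0.0, 0.675, 0.738, 0.0]
contact_force: [1.0, 4.3, -1.9]
finger_gap: 0.674
gripper_force: 25.0
```

```bash
python3 -m inch '[[0,0,0,0,0,0,0.065],[0,0,0,0,0,0,0.08],[0,0,0,0,0,0,0.08],[0,0,0,0,0,0,0.08],[0,0,0.01,0,0,0,0.08],[0,0,0.02,0,0,0,0.08],[0,0,0.02,0,0,0,0.08],[0,0,0.02,0,0,0,0.08],[0,0,0,0,0,0,0.08],[0,0,0,0,0,0,0.08]]'
python3 - <<'E'
from h import *
o=readout.get_obs(); print(o['tool_pos'])
d=snap('wrist','w10'); c=d['img'][130:290,220:420]
cv2.imwrite('pics/c10.png',cv2.resize(c,(400,320),interpolation=cv2.INTER_CUBIC)[:,:,::-1])
E
```

```text
time_s: 18.77
tool_pos: [0.6254, -0.0452, 0.1997]
tcp_rot: [0.002, 0.675, 0.738, 0.001]
contact_force: [-0.8, 0.2, 0.1]
finger_gap: 0.907
gripper_force: 0.0
[ 0.62540245 -0.04523919  0.19971597]
```

View pics/c10.png

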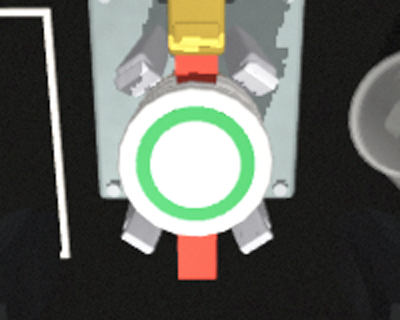

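The green cassette lies level between the posts, its ring at (195,163) in the crop. Pushing it in, and reading the force in stages.

```bash
python3 -m inch '[[0,0,0,0,0,0,0.0],[0,0,0,0,0,0,0.0],[0,0,0,0,0,0,0.0],[0,0,0,0,0,0,0.0],[0,0,0,0,0,0,0.0],[0,0,0,0,0,0,0.0],[0,0,0,0,0,0,0.0],[0,0,-0.02,0,0,0,0.0],[0,0,-0.02,0,0,0,0.0],[0,0,-0.01,0,0,0,0.0],[0,0,-0.006,0,0,0,0.0],[0,0,-0.005,0,0,0,0.0],[0,0,-0.005,0,0,0,0.0],[0,0,0,0,0,0,0.0]]'; python3 -m inch '[[0,0,-0.004,0,0,0,0.0],[0,0,-0.004,0,0,0,0.0],[0,0,-0.004,0,0,0,0.0],[0,0,0,0,0,0,0.0]]';python3 -m inch '[[0,0,-0.004,0,0,0,0.0],[0,0,-0.004,0,0,0,0],[0,0,-0.003,0,0,0,0],[0,0,0,0,0,0,0.0],[0,0,0,0,0,0,0.0]]'
```

```text
time_s: 19.98
tool_pos: [0.6245, -0.0449, 0.1314]
tcp_rot: [-0.0, 0.675, 0.738, -0.0]
contact_force: [-0.9, -0.4, -1.0]
finger_gap: 0.002
gripper_force: 0.0
time_s: 20.32
tool_pos: [0.6247, -0.0449, 0.1194]
tcp_rot: [0.0, 0.675, 0.738, 0.0]
contact_force: [1.8, -1.0, 1.3]
finger_gap: 0.003
gripper_force: 0.5
time_s: 20.73
tool_pos: [0.6247, -0.0449, 0.1086]
tcp_rot: [0.0, 0.675, 0.738, 0.0]
contact_force: [1.8, -0.3, 2.8]
finger_gap: 0.0
gripper_force: 1.5
```

```bash
python3 -m inch '[[0,0,0.02,0,0,0,0.0],[0,0,0.03,0,0,0,0.0],[0,0,0.04,0,0,0,0.04],[0,0,0.02,0,0,0,0.04],[0,0,0,0,0,0,0.04],[0,0,0,0,0,0,0.04],[0,0,0,0,0,0,0.04]]'
python3 - <<'E'
from h import *
d=snap('wrist','w11'); p=readout.get_obs()['tool_pos']; print(p)
def size(fn,col):
    d=load(fn); hsv=cv2.cvtColor(d['img'],cv2.COLOR_RGB2HSV).astype(int);H,S=hsv[:,:,0],hsv[:,:,1]
    m=((H>45)&(H<90)&(S>50))
    m[:,:240]=0;m[:,400:]=0;m[:120]=0;m[270:]=0
    N,l,s,c=cv2.connectedComponentsWithStats(m.astype(np.uint8)); i=1+np.argmax(s[1:,4]); x,y,w,h=s[i,:4]
    R,t=d['R'],d['t']; cam=-R.T@t; print(fn,s[i],'depth*',.0405*d['fx']/w,'top z est', [round(float(z),4) for z in np.arange(.08,.14,.001) if abs((R@np.array([.6255,-.0442,z])+t)[2]-.0405*d['fx']/w)<.0006], cam)
size('w7',0);size('w10',0);size('w11',0)
c=d['img'][100:270,220:420]; cv2.imwrite('pics/c11.png',cv2.resize(c,(600,510),interpolation=cv2.INTER_CUBIC)[:,:,::-1])
E
```

```text
time_s: 21.32
tool_pos: [0.6234, -0.0446, 0.217]
tcp_rot: [-0.001, 0.675, 0.738, -0.001]
contact_force: [0.0, -0.1, 0.7]
finger_gap: 0.357
gripper_force: 0.0
[ 0.62311489 -0.04450664  0.21637655]
w7 [300 163  40  40 428] depth* 0.28477524488702805 top z est [] [0.53290309 0.34157619 0.31694311]
w10 [ 288  183   60   57 1161] depth* 0.18985016325801868 top z est [] [0.61896879 0.03077223 0.32664892]
w11 [296 173  49  47 779] depth* 0.23246958766288003 top z est [0.124] [0.61774026 0.03121116 0.34411891]
```

View pics/c11.png

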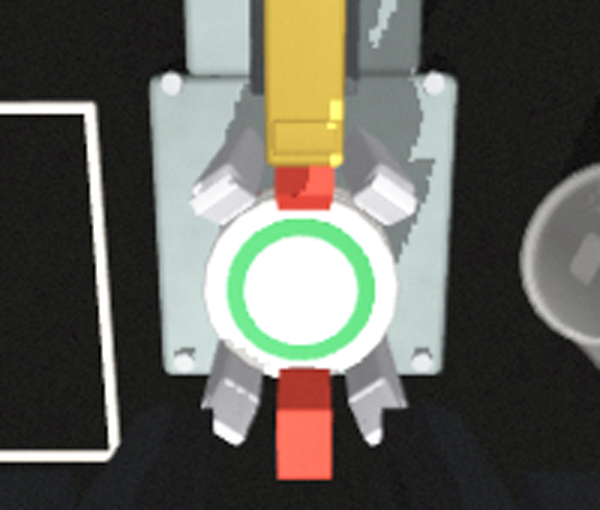

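Both red catches lie over the rim of the green cassette, at crop (305,187) and (303,385), and its top dropped about 25 mm. So it is snapped in, and only these two cassettes were on the bench. Next is the crank: locating the knob.

```bash
python3 - <<'E'
from h import *
d=load('top0'); hsv=cv2.cvtColor(d['img'],cv2.COLOR_RGB2HSV).astype(int);H,S=hsv[:,:,0],hsv[:,:,1]
k=(((H<6)|(H>175))&(S>150)).astype(np.uint8); m=np.zeros_like(k); m[195:225,345:370]=k[195:225,345:370]
v,u=np.nonzero(m); K=ray(d,u.mean(),v.mean(),.176); print(len(u),u.min(),u.max(),v.min(),v.max(),K)
mx=np.array([-.0906,.9959]);my=np.array([-.9959,-.0906]); mag=np.array([.625,-.0442]); C=mag+.125*mx; print('cam',C)
r=K[:2]-C; th=np.arctan2(r@my,r@mx); print('r',np.hypot(*r),'theta',th)
for t in np.append(np.linspace(th,3.2,12),3.1): print(round(t,3),(C+.036*(np.cos(t)*mx+np.sin(t)*my)).round(4))
E
```

```text
54 353 360 205 213 [0.58031948 0.0999497  0.176     ]
cam [0.613675  0.0802875]
r 0.03871941315928204 theta 0.9474293997059845
0.947 [0.5827 0.0986]
1.152 [0.5796 0.0919]
1.357 [0.5779 0.0847]
1.562 [0.5778 0.0773]
1.767 [0.5791 0.0701]
1.971 [0.5819 0.0633]
2.176 [0.586  0.0572]
2.381 [0.5913 0.0521]
2.586 [0.5975 0.0481]
2.79 [0.6044 0.0455]
2.995 [0.6117 0.0443]
3.2 [0.619  0.0447]
3.1 [0.6154 0.0443]
```

```bash
python3 -m inch '[[-0.007,0.024,0.02,0,0,0,0.05],[-0.007,0.024,0.01,0,0,0,0.05],[-0.007,0.024,0,0,0,0,0.05],[-0.007,0.024,0,0,0,0,0.05],[-0.007,0.024,0,0,0,0,0.05],[-0.007,0.024,0,0,0,0,0.05],[0,0,0,0,0,0,0.05],[0,0,0,0,0,0,0.05],[0,0,0,0,0,0,0.05]]'
python3 - <<'E'
from h import *
d=snap('wrist','w12'); p=readout.get_obs()['tool_pos']; print(p)
hsv=cv2.cvtColor(d['img'],cv2.COLOR_RGB2HSV).astype(int);H,S=hsv[:,:,0],hsv[:,:,1]
k=(((H<6)|(H>175))&(S>130)).astype(np.uint8); k[:,:200]=0; k[:,440:]=0; k[:100]=0
N,l,s,c=cv2.connectedComponentsWithStats(k); print(s[1:][s[1:,4]>40].tolist())
i=1+np.argmax(s[1:,4]); print(c[i], ray(d,*c[i],.172), proj(d,[.582,.099,.178]))
cv2.imwrite('pics/c12.png',d['img'][100:400,120:520,::-1])
E
```

```text
time_s: 22.12
tool_pos: [0.582, 0.0988, 0.2473]
tcp_rot: [-0.001, 0.675, 0.738, -0.001]
contact_force: [-0.2, -0.8, 0.6]
finger_gap: 0.572
gripper_force: 0.0
[0.58226855 0.09840443 0.2475756 ]
[[308, 194, 23, 32, 549], [337, 327, 17, 28, 273]]
[319.35701275 209.50273224] [0.58238298 0.10362112 0.172     ] [318.27819836 217.95349274]
```

View pics/c12.png

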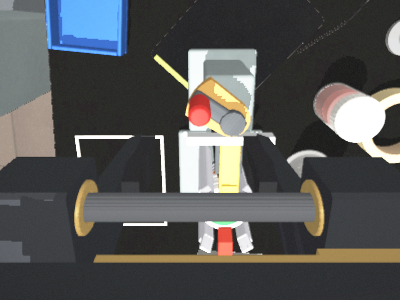

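The knob's top is at about (319,215), where I predicted (318,218), and the gripper is centred over it. Descending and gripping.

```bash
python3 -m inch '[[0,0.001,-0.03,0,0,0,0.05],[0,0,-0.03,0,0,0,0.05],[0,0,-0.012,0,0,0,0.05],[0,0,-0.006,0,0,0,0.05],[0,0,0,0,0,0,0.04],[0,0,0,0,0,0,0.03],[0,0,0,0,0,0,0.02],[0,0,0,0,0,0,0.012],[0,0,0,0,0,0,0.012],[0,0,0,0,0,0,0.012]]' 20
```

```text
time_s: 23.0
tool_pos: [0.5828, 0.1003, 0.172]
tcp_rot: [0.0, 0.675, 0.738, 0.0]
contact_force: [-2.4, 0.3, 5.4]
finger_gap: 0.195
gripper_force: 20.0
```

```bash
python3 -m inch '[[-0.0016,-0.0034,0,0,0,0,0.012],[-0.0015,-0.0033,0,0,0,0,0.012],[-0.0009,-0.0036,0,0,0,0,0.012],[-0.0008,-0.0036,0,0,0,0,0.012],[-0.0001,-0.0037,0,0,0,0,0.012],[0,-0.0037,0,0,0,0,0.012],[0.0006,-0.0036,0,0,0,0,0.012],[0.0007,-0.0036,0,0,0,0,0.012],[0.0014,-0.0034,0,0,0,0,0.012],[0.0014,-0.0034,0,0,0,0,0.012],[0,0,0,0,0,0,0.012]]'
```

```text
time_s: 23.92
tool_pos: [0.5816, 0.0648, 0.1719]
tcp_rot: [-0.0, 0.675, 0.738, 0.0]
contact_force: [-3.9, 0.6, 7.9]
finger_gap: 0.195
gripper_force: 20.0
```

```bash
python3 -m inch '[[0.0020,-0.0031,0.001,0,0,0,0.012],[0.0021,-0.0030,0.001,0,0,0,0.012],[0.0026,-0.0026,0,0,0,0,0.012],[0.0027,-0.0025,0,0,0,0,0.012],[0.0031,-0.0020,0,0,0,0,0.012],[0.0031,-0.0020,0,0,0,0,0.012],[0.0034,-0.0013,0,0,0,0,0.012],[0.0035,-0.0013,0,0,0,0,0.012],[0.0036,-0.0006,0,0,0,0,0.012],[0.0037,-0.0006,0,0,0,0,0.012],[0.0037,0.0002,0,0,0,0,0.012],[0,0,0,0,0,0,0.012],[0,0,0,0,0,0,0.012]]'
```

```text
time_s: 25.0
tool_pos: [0.6157, 0.0457, 0.1723]
tcp_rot: [0.0, 0.675, 0.738, 0.0]
contact_force: [0.6, -2.5, -6.6]
finger_gap: 0.196
gripper_force: 20.0
```

```bash
python3 -m inch '[[0,0,0,0,0,0,0.025],[0,0,0,0,0,0,0.04],[0,0,0,0,0,0,0.05],[0,0,0,0,0,0,0.05],[0,0,0.02,0,0,0,0.05],[0,0,0.03,0,0,0,0.05],[0,0,0.03,0,0,0,0.05],[-0.03,0.02,0.01,0,0,0,0.04],[-0.03,0.02,0,0,0,0,0.04],[-0.03,0.02,0,0,0,0,0.04],[-0.03,0.02,0,0,0,0,0.04],[-0.03,0.02,0,0,0,0,0.04],[0,0,0,0,0,0,0.04],[0,0,0,0,0,0,0.04]]'
python3 - <<'E'
from h import *
d=snap('top','top3'); p=readout.get_obs()['tool_pos']; print(p)
hsv=cv2.cvtColor(d['img'],cv2.COLOR_RGB2HSV).astype(int);H,S,V=[hsv[:,:,i] for i in range(3)]
m=((H>100)&(H<125)&(S>100)&(V>60)).astype(np.uint8); k=np.zeros_like(m);k[235:320,270:400]=m[235:320,270:400]
c=max(cv2.findContours(k,0,1)[0],key=cv2.contourArea); print(cv2.minAreaRect(np.array([ray(d,*q[0],.028)[:2] for q in c],np.float32)))
cv2.imwrite('pics/c13.png',cv2.resize(d['img'][160:310,280:480],(800,600),interpolation=cv2.INTER_CUBIC)[:,:,::-1])
E
```

```text
time_s: 26.17
tool_pos: [0.4645, 0.1471, 0.2636]
tcp_rot: [0.001, 0.674, 0.739, 0.001]
contact_force: [0.2, 0.1, -0.7]
finger_gap: 0.456
gripper_force: 0.0
[0.46559924 0.1463842  0.26362266]
((0.43892860412597656, 0.22424575686454773), (0.018801460042595863, 0.09311232715845108), 89.27197265625)
```

View pics/c13.png

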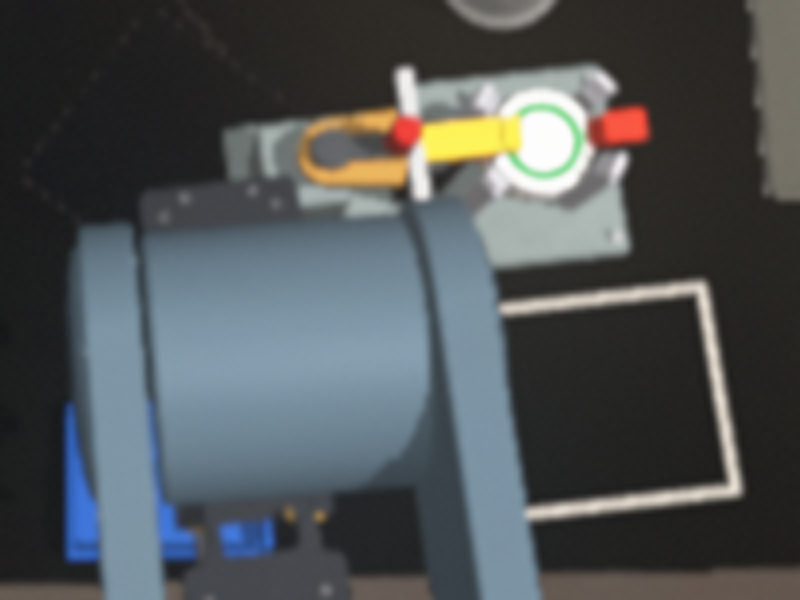

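The knob points at the magazine, about 0.1 rad past pi and well inside the dwell, and the yellow bar lies over the loaded green cassette. The tray has not moved. Next I grip its robot-side wall at (0.396,0.171) and drag it flat.

```bash
python3 -m inch '[[-0.0138,0.005,-0.02,0,0,-2.1,0.03],[-0.0138,0.005,-0.02,0,0,-2.1,0.03],[-0.0138,0.005,-0.02,0,0,-2.1,0.03],[-0.0138,0.005,-0.02,0,0,0,0.03],[-0.0138,0.005,-0.02,0,0,0,0.03],[0,0,-0.02,0,0,0,0.03],[0,0,-0.02,0,0,0,0.03],[0,0,0,0,0,0,0.03],[0,0,0,0,0,0,0.03],[0,0,0,0,0,0,0.03]]'
python3 - <<'E'
from h import *
d=snap('wrist','w14'); p=readout.get_obs()['tool_pos']; print(p)
for X in ([.394,.1714,.028],[.399,.1714,.028],[.396,.1114,.028],[.396,.2314,.028]): print(proj(d,X))
cv2.imwrite('pics/c14.png',d['img'][:,:,::-1])
E
```

```text
time_s: 27.05
tool_pos: [0.3977, 0.1707, 0.1237]
tcp_rot: [0.0, 0.715, 0.699, 0.001]
contact_force: [0.0, 0.8, -0.3]
finger_gap: 0.342
gripper_force: 0.0
[0.3978345  0.17084626 0.12399364]
[313.51461604 206.15275288]
[319.49404274 206.02837899]
[317.56478556 269.33150564]
[313.97805217 132.59880196]
```

View pics/c14.png

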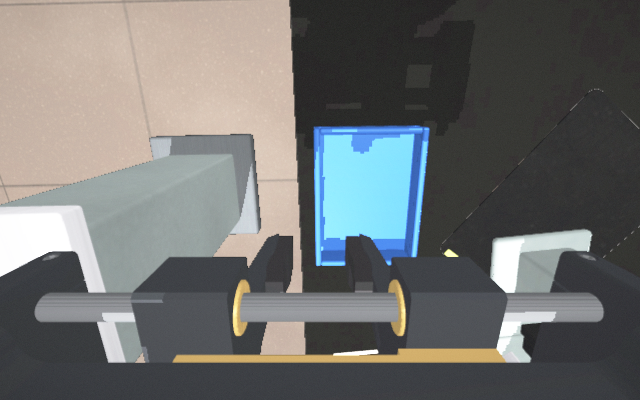

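The tray's near wall is at u≈314–321, between the fingers. The pad's corner near (443,245) is about 12 mm beyond the tray's far side, so I slide along -y first and then +x.

```bash
python3 -m inch '[[-0.0005,0,-0.03,0,0,0,0.03],[0,0,-0.03,0,0,0,0.03],[0,0,-0.02,0,0,0,0.03],[0,0,-0.01,0,0,0,0.03],[0,0,0,0,0,0,0.03],[0,0,-0.001,0,0,0,0.03]]'; python3 -m inch '[[0,0,0,0,0,0,0.02],[0,0,0,0,0,0,0.01],[0,0,0,0,0,0,0.0],[0,0,0,0,0,0,0.0],[0,0,0,0,0,0,0.0],[0,0,0,0,0,0,0.0]]' 20
```

```text
time_s: 27.6
tool_pos: [0.3967, 0.1711, 0.0326]
tcp_rot: [0.0, 0.714, 0.7, 0.0]
contact_force: [-0.1, -0.5, 0.3]
finger_gap: 0.343
gripper_force: 0.0
time_s: 28.1
tool_pos: [0.3964, 0.1712, 0.0326]
tcp_rot: [0.0, 0.714, 0.7, 0.001]
contact_force: [-1.0, -0.6, 6.9]
finger_gap: 0.052
gripper_force: 20.0
```

```bash
python3 -m inch '[[0,-0.005,0,0,0,0,0],[0,-0.008,0,0,0,0,0],[0,-0.01,0,0,0,0,0],[0,-0.01,0,0,0,0,0],[0,-0.01,0,0,0,0,0],[0,-0.01,0,0,0,0,0],[0,-0.01,0,0,0,0,0],[0,-0.01,0,0,0,0,0],[0,-0.01,0,0,0,0,0],[0,-0.01,0,0,0,0,0],[0,-0.01,0,0,0,0,0],[0,-0.01,0,0,0,0,0],[0,-0.01,0,0,0,0,0],[0,-0.01,0,0,0,0,0],[0,-0.01,0,0,0,0,0],[0,-0.01,0,0,0,0,0],[0,-0.01,0,0,0,0,0],[0,-0.01,0,0,0,0,0],[0,-0.007,0,0,0,0,0],[0,0,0,0,0,0,0]]'
python3 -m inch '[[0.004,-0.007,0,0,0,0.63,0],[0.004,-0.007,0,0,0,0.63,0],[0.004,-0.007,0,0,0,0.63,0],[0.004,-0.007,0,0,0,0.63,0],[0.004,-0.007,0,0,0,0.63,0],[0.004,-0.007,0,0,0,0.63,0],[0.004,-0.007,0,0,0,0.63,0],[0.004,-0.007,0,0,0,0.63,0],[0.004,-0.007,0,0,0,0.63,0],[0.004,-0.007,0,0,0,0.63,0],[0.0023,-0.0023,0,0,0,0,0],[0,0,0,0,0,0,0],[0,0,0,0,0,0,0]]'
```

```text
time_s: 29.77
tool_pos: [0.3966, -0.0102, 0.0325]
tcp_rot: [0.001, 0.715, 0.7, 0.0]
contact_force: [-0.5, -2.3, 6.7]
finger_gap: 0.061
gripper_force: 20.0
time_s: 30.85
tool_pos: [0.4376, -0.0812, 0.0323]
tcp_rot: [-0.001, 0.675, 0.738, -0.0]
contact_force: [-2.9, 3.6, 11.4]
finger_gap: 0.057
gripper_force: 20.0
```

```bash
python3 -m inch '[[0.0005,-0.003,0,0,0,0,0],[0,-0.004,0,0,0,0,0],[0,-0.003,0,0,0,0,0],[0,0,0,0,0,0,0],[0,0,0,0,0,0,0.015],[0,0,0,0,0,0,0.03],[0,0,0,0,0,0,0.03],[0,0,0,0,0,0,0.03],[0,0,0.02,0,0,0,0.03],[0,0,0.03,0,0,0,0.03],[0,0,0.04,0,0,0,0.03],[0,0,0.04,0,0,0,0.03],[-0.02,0.03,0.03,0,0,0,0.03],[-0.02,0.03,0.02,0,0,0,0.03],[-0.02,0.03,0,0,0,0,0.03],[0,0.03,0,0,0,0,0.03],[0,0.035,0,0,0,0,0.03],[0,0.035,0,0,0,0,0.03],[0,0.035,0,0,0,0,0.03],[0,0.035,0,0,0,0,0.03]]'
python3 -m inch '[[0,0.035,0,0,0,0,0.03],[0,0.035,0,0,0,0,0.03],[0,0.035,0,0,0,0,0.03],[0,0,0,0,0,0,0.03],[0,0,0,0,0,0,0.03]]'
python3 - <<'E'
from h import *
d=snap('top','top4'); s=snap('side','s4')
hsv=cv2.cvtColor(d['img'],cv2.COLOR_RGB2HSV).astype(int);H,S,V=[hsv[:,:,i] for i in range(3)]
k=((H>100)&(H<125)&(S>100)&(V>60)).astype(np.uint8); k[:,:370]=0;k[:220]=0
c=max(cv2.findContours(k,0,1)[0],key=cv2.contourArea); print(cv2.minAreaRect(np.array([ray(d,*q[0],.028)[:2] for q in c],np.float32)))
cv2.imwrite('pics/c15.png',cv2.resize(d['img'][120:310,220:480],(800,585),interpolation=cv2.INTER_CUBIC)[:,:,::-1])
E
```

```text
time_s: 32.52
tool_pos: [0.3802, 0.167, 0.2085]
tcp_rot: [0.0, 0.675, 0.738, 0.0]
contact_force: [1.5, -0.2, -0.9]
finger_gap: 0.343
gripper_force: 0.0
time_s: 32.93
tool_pos: [0.38, 0.2717, 0.2079]
tcp_rot: [-0.0, 0.673, 0.739, -0.001]
contact_force: [0.5, -0.5, 0.0]
finger_gap: 0.341
gripper_force: 0.0
((0.4804482161998749, -0.08313976973295212), (0.09631778299808502, 0.1291915476322174), 5.546148300170898)
```

View pics/c15.png

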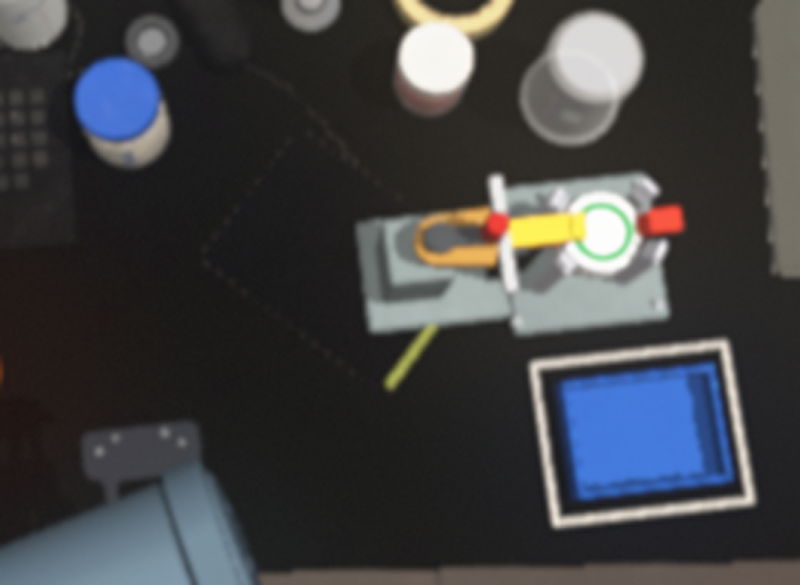

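View pics/s4.png

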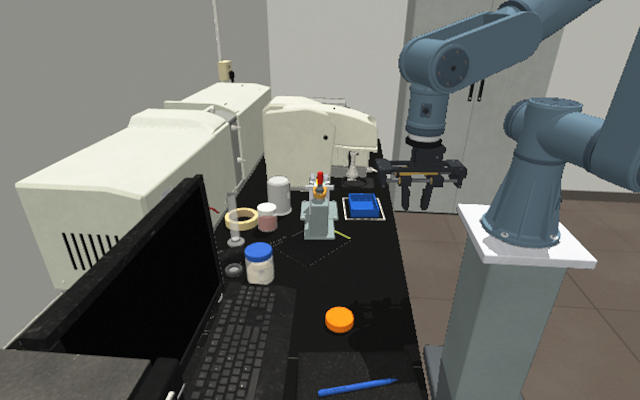

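The tray lies squarely inside the white outline (crop 560–735 by 362–502 inside 530–755 by 340–525). The bar is out over the loaded cassettes, the jars have not moved, no other cassettes remain and the robot is clear.

```bash
python3 -c "
from workcell import job
print(job.job_done())"
```

```text
the job is handed in; nothing more can be done
None
```

I loaded the two cassettes on the bench (red and green ring) under both catches, turned the crank so the bar is held out in the dwell, slid the tray flat into the outline, left the jars alone, and handed the job in at about 33 s; no verdict was returned.

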